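# Find the softest strip spring

## Robot

A 7-joint arm with a two-finger parallel gripper is mounted at the origin on the work surface; the furniture and walls round the work are solid. World frame = base frame: x ahead of the robot, y to its left, z up, the work surface at z = 0. Lengths are in mm, angles in rad, forces in N, time in s.
With the tool pointing down it reaches from about 400 to 875 mm from the base axis. Payload 19.3 kg.
Tool frame: the origin (TCP) lies midway between the tips of the shut fingers; the grasp point (between the pads) lies 19 mm behind it; z points along the fingers, y is the direction in which the jaws open and shut (so a half turn about z gives the same grasp; the last joint's range is limited). The gripper opens to 85 mm and grips with 20 to 120 N. Pads are 22 mm wide; open, the fingers measure 114 mm over their backs; the gripper's body (76 mm by 85 mm) begins 54 mm behind the grasp point. The pads swing forward as they close: fully open they stand 13 mm farther back than shut.
Start: joints at [1.035, 0.521, -0.036, 1.599, 0.021, 1.021, -0.113], TCP at [280.683, -558.419, 231.291] pointing down, gripper open.
Joint ranges: [-2.91, 2.91], [-0.3, 2.13], [-1.5, 1.42], [0.17, 2.43], [-1.26, 4.41], [0.16, 1.93], [-2.52, 2.52]. Speed limits (rad/s): [1.89, 1.89, 2.39, 2.39, 3.01, 3.01, 3.01].

## Interface

Orientations are given as a unit quaternion [x, y, z, w].
In Python, from plant import r gives the robot as it stands.
- The arm moves only by the shell command python3 -m jog 'ROWS' [OPENING] [FORCE]. ROWS is JSON, a list that holds one entry, the list of rows, each a list of 4 numbers: the shift along the tool's x, y, z in m, then the turn about the tool's z in rad. A call has 1 to 5 rows; each row shifts and turns the commanded pose from where the row before left it, along the tool's axes as they then stand; what a row does not reach is not made up. A row lasts 1/12 s, in which the tool goes at most 41.7 mm and 7.16 degrees, less where a joint would pass 70% of its speed; a pose out of reach is approached as far as the arm can. A call is refused whole if a number of a shift passes 0.0417 or a number of a turn 0.125, either way. A call with a gripper value outside its range is refused whole. OPENING is the opening, from 0 (shut) to 1 (fully open), set as the call begins (- or left out, the last holds). The fingers move at their own pace and stop on an object; FORCE is the grip in N (left out, the last holds). Time passes only in rows, so rows that do not move let the fingers close. It gives the time, the measured TCP pose, the force and the opening at its end, in the units of the state.
- r.get_state(): the state, without advancing time (a new reading comes with each control period).
- r.snapshot(name): name is "side" or "top"; returns a dict with "img" (420x560x3 uint8, red, green, blue), "intrinsics" (3x3 intrinsics, pixels), "rvec" (rotation vector, rad) and "tvec" (3), from world to camera coordinates, as OpenCV has them. Camera axes: x right, y down, z forward; pixel columns grow to the right and rows downward; lengths in mm; the calibration is good to about 2 mm. A picture is of the moment at which its call begins. There is no depth.
- r.hand_in(): hands the job in, once; it reports no verdict.
Trained networks look in a picture, given as the dict that the camera call returned (one of the last four; its "shot" number tells which), for a name from the list of things; names that differ only in an ending like _2 or _b are one class to them, and where a whole thing is asked for, a point or a joint stands for the part that bears it (a point fixed in the world has none). Each returns a list of dicts, best first, with "p" (0 to 1); they miss things now and then, are a little off and sometimes report something else, mostly with a low value. They report only what shows in the picture. A call takes as long as a camera call.
- r.look_for(picture, name): "at" ([x, y, z] in mm, in world coordinates, good to about 4 mm: the middle of the surface that is visible of it).
- r.masks_of(picture, name): "region" (420x560 bool, what is visible of it).
The state is a dict: "t": time; "joint_positions": joint angles; "qd": joint speeds; "joint_torque": joint torques, N m; "tcp_pos": TCP position; "orientation": TCP orientation; "contact_force": force on the tool from outside, world axes, zero at the start; "moment": the same for the moment, N m; "opening": finger opening in mm.
Only numpy, scipy, OpenCV 4.12 (cv2) and the standard library are available. Lean on these libraries where they do the work, as an engineer would, in place of code of your own. Each camera call takes 0.05 s, during which the arm holds its last target. There are 200 camera calls.

## Task

Three look-alike strip springs, each with a pan on its free tip, are clamped in test stands. Working from the left stand to the right one (as seen from the robot), press each pan down with the shut fingers until it is firmly on its stop, hold it there for about half a second, let it come back up, and feel how much force it takes per millimetre; never push on a stand with more than 25 N. Then stand the steel weight, knob up, in the pan of the softest spring, so that it alone keeps that spring on its stop, and let go, without shoving the loupe or the white dish about.

Things in the scene. Friction and masses are not known exactly. Their poses are not given: they have to be found in the camera images.
- stand_p: one of three look-alike stands fixed side by side about 140 mm apart, in any order; the letters tell nothing. Base plate 130 x 56 x 10 mm. Origin: centre of its underside; x runs from the spring's free tip (-x end, towards the robot) to the clamp, z up. At x = 23 to 63 mm a clamp pillar 44 mm wide, with a bar and screws up to 57 mm high
- pan_p (a point): centre of the inner floor of the shallow pan on the free tip of the spring of stand_p: the place to press; 40 mm in -x from the stand's origin, floor 45.5 mm above the worktop at rest; inside diameter 46 mm, outside 50 mm, rim 4 mm above its floor; it goes down and tips a little with the spring
- stand_q: second stand, same shape and frame as stand_p. On each, a flat strip spring runs level from the clamp, 44 mm above the worktop, in -x to its free tip, which carries a round pan. Under the pan is a stop screw with a hard rubber head; the gap to it differs from stand to stand, 5 to 10 mm, and must be felt
- pan_q (a point): centre of the inner floor of the shallow pan on the free tip of the spring of stand_q: the place to press; 40 mm in -x from the stand's origin, floor 45.5 mm above the worktop at rest; inside diameter 46 mm, outside 50 mm, rim 4 mm above its floor; it goes down and tips a little with the spring
- stand_r: third stand, same shape and frame as stand_p. On all three: pressed in the pan a spring takes 0.2 to 1.5 N per mm (more if pressed nearer the clamp), and any two differ by a factor of two or more. On the stop the resistance rises steeply, by 5 N per mm or more. Let go, a spring comes back up. The weight alone closes only the softest one
- pan_r (a point): centre of the inner floor of the shallow pan on the free tip of the spring of stand_r: the place to press; 40 mm in -x from the stand's origin, floor 45.5 mm above the worktop at rest; inside diameter 46 mm, outside 50 mm, rim 4 mm above its floor; it goes down and tips a little with the spring
- weight: loose steel test weight, 300 g: cylinder 40 mm across and 27 mm high, above it a neck 13 mm across and a knob 19 mm across from 36 to 45 mm; stands on the worktop to the right of the stands, knob up; origin: centre of its underside, z up
- loupe: bystander: black loupe, 38 mm across, 34 mm high, loose, to the left of the stands; origin: centre of its underside
- petri_dish: bystander: shallow white dish, 67 mm across, 14 mm high, loose, to the right of the stands behind the weight; origin: centre of its underside

How it is judged (in metres and radians):
On the way, in this order (a step that is already met when the one before it is completed fails the run):
1. the pan of the left stand is pressed down to its stop (within 1 mm of it) and held there 0.3 s (((world y of stand_p above 0.06 m and z of pan_p in the frame of stand_p below 0.038 m) or (world y of stand_q above 0.06 m and z of pan_q in the frame of stand_q below 0.041 m) or (world y of stand_r above 0.06 m and z of pan_r in the frame of stand_r below 0.0395 m))), for 0.3 s.
2. the pan of the middle stand is pressed down to its stop (within 1 mm of it) and held there 0.3 s (((world y of stand_p between -0.08 and 0.06 m and z of pan_p in the frame of stand_p below 0.038 m) or (world y of stand_q between -0.08 and 0.06 m and z of pan_q in the frame of stand_q below 0.041 m) or (world y of stand_r between -0.08 and 0.06 m and z of pan_r in the frame of stand_r below 0.0395 m))), for 0.3 s.
3. the pan of the right stand is pressed down to its stop (within 1 mm of it) and held there 0.3 s (((world y of stand_p below -0.08 m and z of pan_p in the frame of stand_p below 0.038 m) or (world y of stand_q below -0.08 m and z of pan_q in the frame of stand_q below 0.041 m) or (world y of stand_r below -0.08 m and z of pan_r in the frame of stand_r below 0.0395 m))), for 0.3 s.
At the end, for the whole second after the job is handed in: the weight stands knob up (within 0.3 rad) and at rest in the pan of the spring that it closes: its underside's centre within 7 mm sideways of the pan's centre and within 8 mm of it in all, that pan within 1 mm of its stop; the other two springs are up (within 2 mm) (((horizontal distance between weight and pan_p below 0.007 m and distance between weight and pan_p below 0.008 m and z of pan_p in the frame of stand_p below 0.038 m and z of pan_q in the frame of stand_q above 0.0435 m and z of pan_r in the frame of stand_r above 0.0435 m) or (horizontal distance between weight and pan_q below 0.007 m and distance between weight and pan_q below 0.008 m and z of pan_q in the frame of stand_q below 0.041 m and z of pan_p in the frame of stand_p above 0.0435 m and z of pan_r in the frame of stand_r above 0.0435 m) or (horizontal distance between weight and pan_r below 0.007 m and distance between weight and pan_r below 0.008 m and z of pan_r in the frame of stand_r below 0.0395 m and z of pan_p in the frame of stand_p above 0.0435 m and z of pan_q in the frame of stand_q above 0.0435 m)) and angle between weight's own z axis and vertical below 0.3 rad and linear speed of weight below 0.02 m/s); the robot touches nothing.
It fails at once if stand_p or its spring is pushed with more than 25 N (contact force between anything else and stand_p above 25 N).
It fails at once if stand_q or its spring is pushed with more than 25 N (contact force between anything else and stand_q above 25 N).
It fails at once if stand_r or its spring is pushed with more than 25 N (contact force between anything else and stand_r above 25 N).
It fails at once if the loupe is moved by more than 30 mm (distance of loupe from where it was at the start of the episode above 0.03 m).
It fails at once if the petri_dish is moved by more than 30 mm (distance of petri_dish from where it was at the start of the episode above 0.03 m).
It also fails if it takes over 72 s, if anything falls off the work surface, if the arm or the gripper's body presses on something with over 40 N, if the wrist force passes 120 N, or if a joint passes its speed limit or range.

## Working session

There is one attempt and no reset: what is moved stays moved. The work goes in short steps, Python scripts to look and compute and a shell command to move; the robot and the scene stay as the last step left them, time stands still between calls to the robot, and variables do not carry over. Pictures are saved under pics/ and viewed, about 8 in all and at most 12, crops included, and the job is handed in when it is done.

```bash
mkdir -p pics
cat > h.py <<'E'
import cv2,numpy as np
from plant import r
from scipy.spatial.transform import Rotation as R
def st():
    s=r.get_state(); print('t',round(s['t'],2),'tcp',np.round(s['tcp_pos'],1),'q',np.round(s['orientation'],3),'F',np.round(s['contact_force'],2),'open',round(float(s['opening']),1)); return s
def save(p,n): cv2.imwrite('pics/'+n,cv2.cvtColor(p['img'],cv2.COLOR_RGB2BGR))
def ray(p,u,v,z):
    M=cv2.Rodrigues(np.array(p['rvec'],float))[0];t=np.array(p['tvec'],float).ravel();K=np.array(p['intrinsics'])
    c=-M.T@t; d=M.T@np.linalg.inv(K)@[u,v,1]; return c+d*(z-c[2])/d[2]
E
python3 - <<'E'
from h import *
s=st(); print(R.from_quat(s['orientation']).as_matrix().round(3))
for c in('top','side'):
    p=r.snapshot(c); save(p,c+'0.png')
    for n in('stand_p','pan_p','weight','loupe','petri_dish'):
        for d in r.look_for(p,n)[:5]: print(c,n,np.round(d['at'],1),round(d['p'],2))
st()
E
```

```text
t 0.0 tcp [ 280.5 -558.1  230.7] q [ 0.973  0.231 -0.    -0.001] F [-0.02 -0.26 -0.21] open 85.1
[[ 0.893  0.449 -0.001]
 [ 0.449 -0.893  0.001]
 [-0.    -0.001 -1.   ]]
top stand_p [465.3 -12.2  41.7] 0.88
top stand_p [ 488.6 -135.2   42.4] 0.68
top stand_p [485.3 143.1  42.3] 0.57
top stand_p [437.6 -16.1  48.4] 0.57
top pan_p [ 463.1 -131.2   46.5] 0.95
top pan_p [455.7 152.3  44.3] 0.92
top pan_p [438.2 -16.6  46. ] 0.84
top pan_p [ 489.5 -139.1   43.9] 0.42
top weight [ 400.7 -282.8   26.8] 0.75
top weight [ 515.4 -288.1    2.4] 0.51
top loupe [486.1 143.4  42.7] 0.71
top loupe [471.  261.1  31.5] 0.45
top petri_dish [ 517.7 -289.1    2. ] 0.56
top petri_dish [485.8 140.9  47. ] 0.32
side stand_p [474.3 -25.   44.1] 0.82
side stand_p [490.7 138.9  40.4] 0.78
side stand_p [ 496.3 -145.5   45.7] 0.65
side pan_p [441.7 -18.2  42.7] 0.83
side pan_p [ 463.8 -129.4   47.2] 0.81
side pan_p [458.1 152.3  44.4] 0.61
side weight [ 413.5 -287.4   28.9] 0.55
side loupe [478.6 260.   33.5] 0.5
side petri_dish [ 520.9 -283.4    2.4] 0.69
t 0.6 tcp [ 280.7 -558.4  231.3] q [ 0.973  0.231  0.    -0.   ] F [ 0.18 -0.31  0.37] open 85.5
```

```bash
ls; python3 -c "
import cv2,numpy as np;a=[cv2.imread(f'pics/{c}0.png') for c in('top','side')];cv2.imwrite('pics/both0.png',cv2.resize(np.hstack(a),(800,300)))"
```

```text
h.py
pics
```

View pics/top0.png

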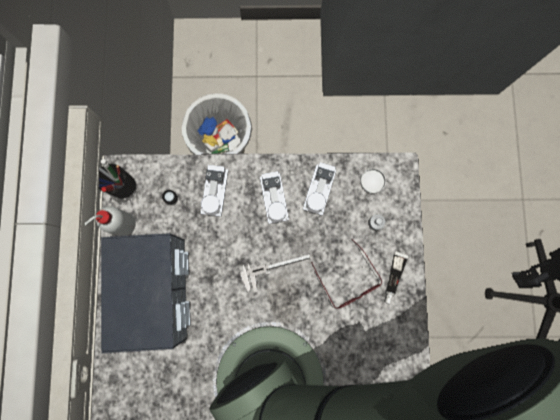

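View pics/side0.png

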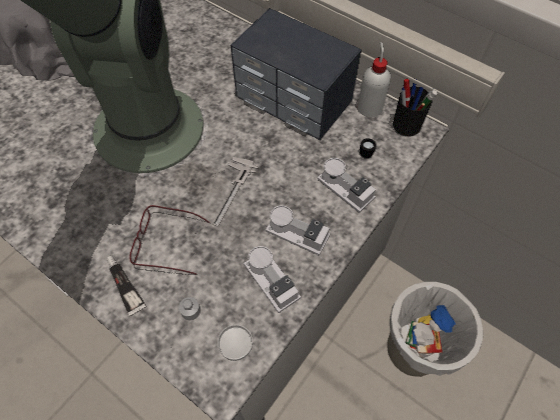

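The top view shows the pans at about (212,205), (276,212) and (313,208), the weight at (376,223), the dish at (372,181) and the loupe at (169,197). The side view agrees. I'll refine positions from the masks in both views.

```bash
cat > loc.py <<'E'
from h import *
P={c:r.snapshot(c) for c in('top','side')}
def proj(p):
    M=cv2.Rodrigues(np.array(p['rvec'],float))[0];return np.array(p['intrinsics'])@np.hstack([M,np.array(p['tvec'],float).reshape(3,1)])
for n,z in(('pan_p',47),('weight',25),('loupe',20),('petri_dish',7)):
    C={}
    for c,p in P.items():
        C[c]=[]
        for d in r.masks_of(p,n)[:5]:
            v,u=np.nonzero(d['region']); 
            if len(u)==0: continue
            uv=(u.mean(),v.mean()) ; uv2=((u.min()+u.max())/2,(v.min()+v.max())/2)
            C[c].append(uv); print(c,n,round(d['p'],2),len(u),np.round(uv,1),np.round(uv2,1),ray(p,*uv,z)[:2].round(1),ray(p,*uv2,z)[:2].round(1))
    for a in C['top']:
        for b in C['side']:
            X=cv2.triangulatePoints(proj(P['top']),proj(P['side']),np.array(a).reshape(2,1),np.array(b).reshape(2,1)).ravel();X=X[:3]/X[3]
            q=proj(P['top'])@[*X,1]
            if np.hypot(*(q[:2]/q[2]-a))<2 and -5<X[2]<70: print('  tri',n,X.round(1))
E
python3 loc.py
```

```text
top pan_p 0.93 391 [210.5 199.5] [210. 197.] [461.9 149.9] [468.6 151.3]
top pan_p 0.86 341 [275.9 207.2] [276.5 204. ] [440.2 -20.9] [448.8 -22.5]
top pan_p 0.83 386 [317.6 196.9] [316.  194.5] [ 466.8 -129.8] [ 473.1 -125.9]
side pan_p 0.94 500 [285.  217.4] [288. 217.] [443.4 -21.5] [447.9 -16.9]
side pan_p 0.71 395 [338.3 169.1] [340.  170.5] [464.2 151.1] [469.4 150.3]
side pan_p 0.63 588 [263.2 261.2] [264. 264.] [ 469.2 -129.3] [ 474.3 -133.1]
  tri pan_p [463.1 150.9  45.8]
  tri pan_p [441.5 -20.2  43. ]
  tri pan_p [ 467.9 -129.3   44.8]
top weight 0.78 214 [376.1 222.3] [376.5 222.5] [ 401.5 -284.6] [ 400.9 -285.6]
side weight 0.74 407 [189.1 307.9] [189.5 307.5] [ 408.4 -288.5] [ 408.5 -287.4]
side weight 0.15 266 [367.5 147.7] [368.  147.5] [478.2 259.1] [478.9 260.2]
  tri weight [ 403.4 -287.    12.4]
top loupe 0.58 179 [169.2 197.1] [169. 197.] [474.1 264.7] [474.3 265.1]
side loupe 0.65 284 [367.5 148.1] [368.  148.5] [477.5 261.9] [479.1 261.4]
  tri loupe [475.5 266.4  13.7]
top petri_dish 0.78 496 [372.8 180.7] [372.5 181. ] [ 517.2 -284.8] [ 516.4 -283.8]
side petri_dish 0.77 971 [235.3 342.2] [235.5 342.5] [ 519.6 -282.6] [ 520.4 -282.8]
  tri petri_dish [ 518.5 -283.6    6.6]
```

```bash
python3 -m jog '[[[0,0,0,0.1166],[0,0,0,0.1166],[0,0,0,0.1166],[0,0,0,0.1166]]]' 0 20
```

```text
t: 1.43
tcp_pos: [280.7, -558.4, 231.3]
orientation: [1.0, -0.003, 0.0, 0.0]
contact_force: [1.0, 0.1, -1.3]
opening: 38.6
```

```bash
cat > pan.py <<'E'
from h import *
tiles=[]
a=np.linspace(0,2*np.pi,40,endpoint=False)
for c in('top','side'):
    p=r.snapshot(c); big=cv2.cvtColor(p['img'],cv2.COLOR_RGB2BGR)
    for d in sorted(r.masks_of(p,'pan_p')[:3],key=lambda d:np.nonzero(d['region'])[c=='side' and 0 or 1].mean()):
        m=d['region'].astype(np.uint8); v,u=np.nonzero(m); g=ray(p,u.mean(),v.mean(),48)
        T=cv2.distanceTransform(cv2.copyMakeBorder(m,1,1,1,1,cv2.BORDER_CONSTANT),cv2.DIST_L2,5)[1:-1,1:-1]
        best=[]
        for dx in range(-30,31):
            for dy in range(-30,31):
                def pt(rr):
                    q=np.c_[g[0]+dx+rr*np.cos(a),g[1]+dy+rr*np.sin(a),np.full(40,49.5)]
                    i=cv2.projectPoints(q,np.array(p['rvec'],float),np.array(p['tvec'],float),np.array(p['intrinsics'],float),None)[0].reshape(-1,2); return i
                i=np.rint(pt(22)).astype(int);o=np.rint(pt(28)).astype(int)
                best.append((m[i[:,1],i[:,0]].sum()-m[o[:,1],o[:,0]].sum(),dx,dy))
        best=np.array(best,float); b=best[best[:,0]>=best[:,0].max()-1]; X=g[:2]+b[:,1:].mean(0)
        print(c,X.round(1),best[:,0].max(),len(b))
        q=np.c_[X[0]+25*np.cos(a),X[1]+25*np.sin(a),np.full(40,49.5)]
        o=cv2.projectPoints(q,np.array(p['rvec'],float),np.array(p['tvec'],float),np.array(p['intrinsics'],float),None)[0].reshape(-1,2)
        u0,v0=int(u.mean())-25,int(v.mean())-25
        t=cv2.resize(big[v0:v0+50,u0:u0+50],(260,260),interpolation=cv2.INTER_CUBIC)
        for k in o: cv2.circle(t,tuple(int(x) for x in ((k-[u0,v0]+.5)*5.2)),1,(0,0,255),-1)
        tiles.append(t)
cv2.imwrite('pics/pans.png',np.vstack([np.hstack(tiles[:3]),np.hstack(tiles[3:])]))
E
python3 pan.py
```

```text
top [477.8 154.1] 1.8446744073709552e+19 543
top [ 476.2 -127.7] 1.8446744073709552e+19 535
side [ 483.6 -127.3] 1.8446744073709552e+19 552
side [460.9 -21.5] 1.8446744073709552e+19 579
side [479.9 154.9] 1.8446744073709552e+19 484pan.py:16: RuntimeWarning: overflow encountered in scalar subtract
  best.append((m[i[:,1],i[:,0]].sum()-m[o[:,1],o[:,0]].sum(),dx,dy))
Traceback (most recent call last):
  File "pan.py", line 25, in <module>
    cv2.imwrite('pics/pans.png',np.vstack([np.hstack(tiles[:3]),np.hstack(tiles[3:])]))
                                ~~~~~~~~~^^^^^^^^^^^^^^^^^^^^^^^^^^^^^^^^^^^^^^^^^^^^^
ValueError: all the input array dimensions except for the concatenation axis must match exactly, but along dimension 1, the array at index 0 has size 780 and the array at index 1 has size 520
```

```bash
sed -i 's/astype(np.uint8); v,u/astype(np.int32); v,u/; /distanceTransform/d; s/np.hstack(tiles\[:3\]),np.hstack(tiles\[3:\])/np.hstack((tiles+[tiles[0]*0])[:3]),np.hstack((tiles+[tiles[0]*0]*3)[3:6])/' pan.py; python3 pan.py
```

```text
top [450.3 151. ] 37.0 5
top [431.3 -22.3] 36.0 6
top [ 454.5 -126.2] 36.0 7
side [ 459.4 -126. ] 36.0 12
side [434.1 -24.4] 35.0 3
side [455.9 150.2] 35.0 9
```

View pics/pans.png

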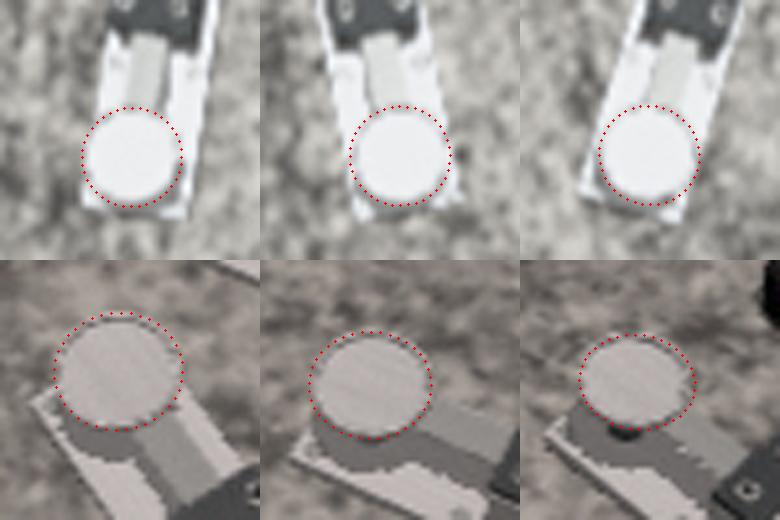

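Circle fits (red) sit on all the pans in both views. Pan centres: left (452.5,151), middle (433,-23), right (457,-126). Moving to the left pan with the fingers shut.

```bash
python3 -m jog '[[[0.035,-0.02,0,0],[0.035,-0.02,0,0],[0.035,-0.02,0,0],[0.035,-0.02,0,0],[0.02,-0.036,0,0]]]'; python3 -m jog '[[[0,-0.04,0.01,0],[0,-0.04,0.01,0],[0,-0.04,0.01,0],[0,-0.04,0.01,0],[0,-0.04,0.01,0]]]';python3 -m jog '[[[0,-0.04,0,0],[0,-0.04,0,0],[0,-0.04,0,0],[0,-0.04,0,0],[0,-0.04,0,0]]]';python3 -m jog '[[[0,-0.04,0,0],[0,-0.04,0,0],[0,-0.04,0,0],[0,-0.04,0,0],[0,-0.03,0,0]]]'
```

```text
t: 2.25
tcp_pos: [443.7, -442.5, 230.9]
orientation: [1.0, 0.0, 0.001, 0.0]
contact_force: [1.4, -1.5, 0.3]
opening: 0.1
t: 2.67
tcp_pos: [440.5, -240.8, 181.1]
orientation: [1.0, 0.0, 0.0, 0.0]
contact_force: [2.2, -0.5, 1.5]
opening: 0.3
t: 3.08
tcp_pos: [440.7, -40.8, 181.6]
orientation: [1.0, 0.0, 0.0, 0.0]
contact_force: [1.1, -0.2, 0.3]
opening: 0.0
t: 3.5
tcp_pos: [440.8, 150.8, 181.6]
orientation: [1.0, 0.001, 0.0, -0.0]
contact_force: [0.0, -0.0, -0.5]
opening: 0.0
```

```bash
python3 -m jog '[[[0.012,0,0.03,0],[0,0,0.04,0],[0,0,0.04,0],[0,0,0.015,0],[0,0,0,0]]]';python3 -m jog '[[[0,0,0,0],[0,0,0,0]]]'; for i in 1 2 3 4; do python3 -c "
from h import *; st()"; python3 -m jog '[[[0,0,0,0]]]' >/dev/null;done
```

```text
t: 3.92
tcp_pos: [451.4, 146.9, 53.3]
orientation: [1.0, 0.0, -0.002, 0.001]
contact_force: [-1.1, 0.0, -0.4]
opening: -0.3
t: 4.08
tcp_pos: [453.9, 147.7, 57.6]
orientation: [1.0, -0.0, 0.001, -0.0]
contact_force: [0.5, 0.1, 0.0]
opening: -0.4
t 4.08 tcp [453.9 147.7  57.6] q [ 1.    -0.     0.001 -0.   ] F [0.53 0.06 0.03] open -0.4
t 4.17 tcp [454.1 147.7  57.8] q [ 1.    -0.     0.001 -0.   ] F [-0.06 -0.08  0.06] open -0.1
t 4.25 tcp [453.9 147.7  57.7] q [ 1.    -0.     0.001 -0.   ] F [-0.39  0.08 -0.03] open -0.3
t 4.33 tcp [453.7 147.6  57.3] q [ 1.    -0.     0.001 -0.   ] F [ 0.88 -0.5  -0.69] open -0.0
```

```bash
python3 -m jog '[[[0,-0.003,0.005,0],[0,0,0.004,0],[0,0,0,0],[0,0,0,0]]]'|sed -n 2,4p;for i in 1 2 3 4 5; do python3 -m jog '[[[0,0,0.001,0],[0,0,0,0],[0,0,0,0]]]'|egrep 'tcp|force';done
```

```text
tcp_pos: [452.8, 150.5, 46.9]
orientation: [1.0, -0.0, -0.0, 0.0]
contact_force: [-0.5, -0.6, -0.5]
tcp_pos: [453.1, 150.4, 46.3]
contact_force: [0.1, 0.2, -0.2]
tcp_pos: [453.2, 150.5, 45.3]
contact_force: [0.7, -0.5, 0.8]
tcp_pos: [453.2, 150.5, 44.3]
contact_force: [0.5, -0.3, 1.2]
tcp_pos: [453.2, 150.5, 43.3]
contact_force: [-0.2, 0.5, 3.0]
tcp_pos: [453.2, 150.5, 42.3]
contact_force: [0.9, 0.1, 3.1]
```

```bash
for i in 1 2 3; do python3 -m jog '[[[0,0,0.001,0],[0,0,0,0],[0,0,0,0]]]'|egrep 'tcp|force';done
```

```text
tcp_pos: [453.2, 150.5, 41.3]
contact_force: [0.8, -1.2, 3.9]
tcp_pos: [453.3, 150.5, 40.3]
contact_force: [1.4, -0.6, 4.5]
tcp_pos: [453.3, 150.5, 39.4]
contact_force: [1.2, -0.5, 4.6]
```

```bash
for i in 1 2; do python3 -m jog '[[[0,0,0.001,0],[0,0,0,0],[0,0,0,0]]]'|egrep 'tcp|force';done
```

```text
tcp_pos: [453.4, 150.5, 38.4]
contact_force: [1.7, -1.0, 6.2]
tcp_pos: [453.5, 150.5, 37.5]
contact_force: [1.8, -1.9, 9.4]
```

```bash
python3 -m jog '[[[0,0,0.0007,0],[0,0,0,0],[0,0,0,0]]]'|egrep 'tcp|force'
```

```text
tcp_pos: [453.6, 150.5, 37.0]
contact_force: [1.5, -0.6, 12.4]
```

```bash
python3 -m jog '[[[0,0,0.0003,0],[0,0,0,0],[0,0,0,0],[0,0,0,0],[0,0,0,0]]]'|egrep 'tcp|force';python3 -m jog '[[[0,0,0,0],[0,0,0,0],[0,0,0,0]]]'|egrep 'tcp|force'; for i in 1 2; do python3 -m jog '[[[0,0,-0.004,0],[0,0,0,0],[0,0,0,0]]]'|egrep 'tcp|force';done; python3 -m jog '[[[0,0,-0.01,0],[0,0,-0.04,0],[-0.02,0.035,-0.02,0],[0,0.035,0,0],[0,0.035,0,0]]]'|egrep 'tcp';python3 -m jog '[[[0,0.035,0,0],[0,0.034,0,0],[0,0,0,0],[0,0,0,0]]]'
```

```text
tcp_pos: [453.6, 150.5, 36.8]
contact_force: [0.6, -1.2, 14.6]
tcp_pos: [453.6, 150.5, 36.7]
contact_force: [0.8, -1.7, 14.4]
tcp_pos: [453.2, 150.5, 40.5]
contact_force: [1.2, 0.3, 4.6]
tcp_pos: [453.0, 150.5, 44.4]
contact_force: [0.2, -0.1, 0.6]
tcp_pos: [434.2, 47.4, 114.5]
t: 9.42
tcp_pos: [434.3, -22.7, 113.3]
orientation: [1.0, -0.002, -0.0, 0.0]
contact_force: [-0.4, 0.2, 0.0]
opening: -0.1
```

```bash
python3 -m jog '[[[0,0,0.03,0],[0,0,0.025,0],[0,0,0.01,0],[0,0,0,0],[0,0,0,0]]]'|egrep 'tcp|force';for i in 1 2 3 4 5; do python3 -m jog '[[[0,0,0.001,0],[0,0,0,0],[0,0,0,0]]]'|egrep 'tcp|force';done
```

```text
tcp_pos: [434.3, -20.0, 47.9]
contact_force: [1.0, 0.4, 1.0]
tcp_pos: [435.0, -20.7, 47.6]
contact_force: [-0.4, 0.3, -0.4]
tcp_pos: [434.6, -20.9, 46.0]
contact_force: [0.9, -0.8, 1.0]
tcp_pos: [434.5, -20.9, 44.8]
contact_force: [1.1, -0.3, 0.9]
tcp_pos: [434.5, -20.9, 43.8]
contact_force: [0.7, 0.2, 0.1]
tcp_pos: [434.6, -20.9, 42.8]
contact_force: [-0.1, -0.8, 1.5]
```

```bash
for i in 1 2 3 4; do python3 -m jog '[[[0,0,0.001,0],[0,0,0,0],[0,0,0,0]]]'|egrep 'tcp|force';done
```

```text
tcp_pos: [434.5, -20.9, 41.8]
contact_force: [1.2, 0.1, 1.6]
tcp_pos: [434.6, -20.9, 40.8]
contact_force: [0.3, -0.1, 1.7]
tcp_pos: [434.6, -20.9, 39.8]
contact_force: [1.6, 0.0, 2.8]
tcp_pos: [434.7, -20.9, 38.9]
contact_force: [1.3, -1.0, 7.3]
```

```bash
python3 -m jog '[[[0,0,0.0007,0],[0,0,0,0],[0,0,0,0]]]'|egrep 'tcp|force';python3 -m jog '[[[0,0,0,0],[0,0,0,0],[0,0,0,0],[0,0,0,0],[0,0,0,0]]]'|egrep 'tcp|force'
```

```text
tcp_pos: [434.8, -20.9, 38.3]
contact_force: [0.1, 0.4, 9.9]
tcp_pos: [434.8, -20.9, 38.3]
contact_force: [0.3, 0.5, 9.8]
```

```bash
python3 -m jog '[[[0,0,0.0006,0],[0,0,0,0],[0,0,0,0],[0,0,0,0],[0,0,0,0]]]'|egrep 'tcp|force'; python3 -m jog '[[[0,0,-0.003,0],[0,0,0,0],[0,0,0,0]]]'|egrep 'tcp|force'; python3 -m jog '[[[0,0,-0.003,0],[0,0,-0.03,0],[0,0,-0.03,0],[0.022,0.03,0,0],[0,0.035,0,0]]]'|egrep 'tcp';python3 -m jog '[[[0,0.035,0,0],[0,0,0,0],[0,0,0,0]]]'
```

```text
tcp_pos: [434.8, -20.9, 37.8]
contact_force: [0.1, 0.4, 12.8]
tcp_pos: [434.6, -20.9, 40.5]
contact_force: [1.2, 0.6, 2.3]
tcp_pos: [460.3, -85.0, 105.5]
t: 14.08
tcp_pos: [455.7, -122.7, 103.3]
orientation: [1.0, -0.002, -0.0, 0.0]
contact_force: [-0.4, 0.4, 0.0]
opening: -0.0
```

```bash
python3 -m jog '[[[0.001,0.003,0.03,0],[0,0,0.02,0],[0,0,0.005,0],[0,0,0,0],[0,0,0,0]]]'|egrep 'tcp|force';for i in 1 2 3 4 5 6; do python3 -m jog '[[[0,0,0.001,0],[0,0,0,0],[0,0,0,0]]]'|egrep 'tcp|force';done
```

```text
tcp_pos: [457.5, -123.2, 49.0]
contact_force: [0.6, 0.2, 0.8]
tcp_pos: [457.9, -123.9, 48.3]
contact_force: [0.3, 0.4, 0.3]
tcp_pos: [457.5, -124.0, 46.6]
contact_force: [-0.1, 0.3, -1.2]
tcp_pos: [457.5, -124.0, 45.5]
contact_force: [0.5, -0.2, 0.6]
tcp_pos: [457.5, -124.0, 44.5]
contact_force: [0.1, 0.4, 1.6]
tcp_pos: [457.5, -124.0, 43.5]
contact_force: [0.4, 0.1, 2.9]
tcp_pos: [457.5, -123.9, 42.5]
contact_force: [-0.9, 0.2, 4.4]
```

```bash
for i in 1 2 3 4 5; do python3 -m jog '[[[0,0,0.001,0],[0,0,0,0],[0,0,0,0]]]'|egrep 'tcp|force';done
```

```text
tcp_pos: [457.5, -123.9, 41.6]
contact_force: [0.4, 0.0, 5.7]
tcp_pos: [457.6, -124.0, 40.6]
contact_force: [-0.3, 0.0, 7.0]
tcp_pos: [457.6, -124.0, 39.8]
contact_force: [-2.3, -0.1, 11.9]
tcp_pos: [457.7, -124.0, 39.0]
contact_force: [-1.4, 0.2, 16.8]
tcp_pos: [457.8, -124.1, 38.1]
contact_force: [-3.9, 0.3, 22.9]
```

```bash
python3 -m jog '[[[0,0,-0.0007,0],[0,0,0,0],[0,0,0,0],[0,0,0,0],[0,0,0,0]]]'|egrep 'tcp|force'; python3 -m jog '[[[0,0,-0.003,0],[0,0,0,0],[0,0,0,0]]]'|egrep 'tcp|force'; python3 -m jog '[[[0,0,-0.005,0],[0,0,-0.03,0],[0,0,-0.04,0],[0,0.03,-0.03,0],[0,0.03,0,0]]]' 1|egrep 'tcp';python3 -m jog '[[[0,0.035,0,0],[0,0.035,0,0],[-0.02,0.03,0,0],[-0.02,0,0,0],[0,0,0,0]]]'; python3 pan.py; python3 loc.py | grep weight
```

```text
tcp_pos: [457.7, -124.0, 38.7]
contact_force: [-3.7, -0.2, 19.3]
tcp_pos: [457.5, -124.0, 41.5]
contact_force: [-1.1, 0.5, 6.1]
tcp_pos: [459.8, -183.7, 151.1]
t: 18.75
tcp_pos: [413.2, -285.3, 145.4]
orientation: [1.0, -0.003, -0.001, -0.0]
contact_force: [0.2, 0.4, 0.6]
opening: 85.5
top [451.9 150.3] 35.0 10
top [432.6 -21.9] 36.0 7
top [ 456.2 -126.3] 35.0 13
side [ 459.8 -126.4] 36.0 13
side [435.  -23.1] 34.0 4
side [455.6 148.5] 36.0 10
top weight 0.54 207 [376.2 222.2] [376.  222.5] [ 401.8 -284.8] [ 401.  -284.3]
side weight 0.59 381 [189.4 307.8] [189.5 307.5] [ 408.7 -287.9] [ 408.5 -287.4]
  tri weight [ 403.8 -286.7   13.2]
```

View pics/pans.png

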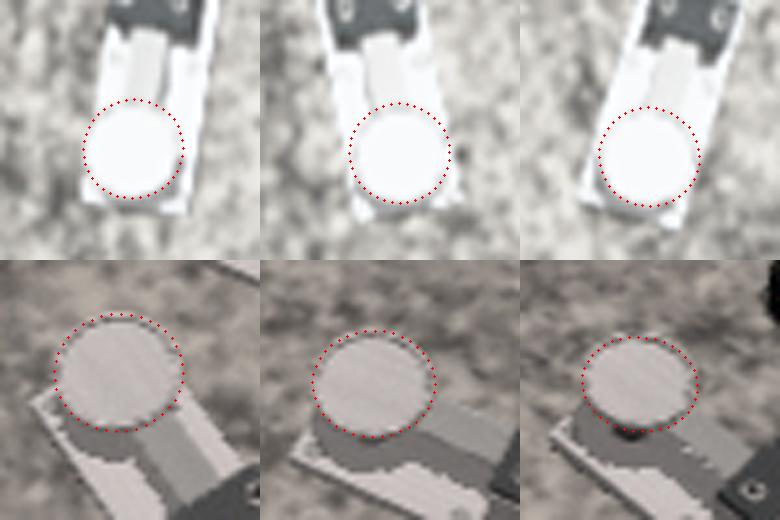

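All three springs are back up and nothing else has shifted. The middle one is softest (about 0.4 N/mm, against about 0.85 left and 1.35 right). Next I grip the weight by the knob, once in each direction to centre it.

```bash
python3 -m jog '[[[-0.009,0.001,0.035,0],[0,0,0.035,0],[0,0,0.03,0],[0,0,0.014,0],[0,0,0,0]]]' 0.6|egrep 'tcp|force|open'; python3 -m jog '[[[0,0,0,0],[0,0,0,0],[0,0,0,0]]]' 0.6;python3 -m jog '[[[0,0,0,0],[0,0,0,0],[0,0,0,0],[0,0,0,0],[0,0,0,0]]]' 0 25;python3 -m jog '[[[0,0,0,0],[0,0,0,0],[0,0,0,0],[0,0,0,0],[0,0,0,0]]]'
python3 - <<'E'
from h import *
p=r.snapshot('side'); cv2.imwrite('pics/g1.png',cv2.resize(cv2.cvtColor(p['img'][250:370,120:260],cv2.COLOR_RGB2BGR),None,fx=4,fy=4,interpolation=cv2.INTER_CUBIC))
E
```

```text
tcp_pos: [406.9, -283.3, 28.9]
contact_force: [-0.6, 0.5, -0.8]
opening: 51.3
t: 20.12
tcp_pos: [409.0, -284.9, 33.0]
orientation: [1.0, -0.0, 0.001, 0.001]
contact_force: [-0.7, -0.1, 0.6]
opening: 51.3
t: 20.53
tcp_pos: [408.7, -284.9, 32.2]
orientation: [1.0, -0.0, 0.001, 0.0]
contact_force: [0.5, -2.0, 6.5]
opening: 17.1
t: 20.95
tcp_pos: [408.7, -284.9, 32.2]
orientation: [1.0, -0.0, 0.001, 0.0]
contact_force: [0.1, -3.2, 8.4]
opening: 16.9
```

View pics/g1.png

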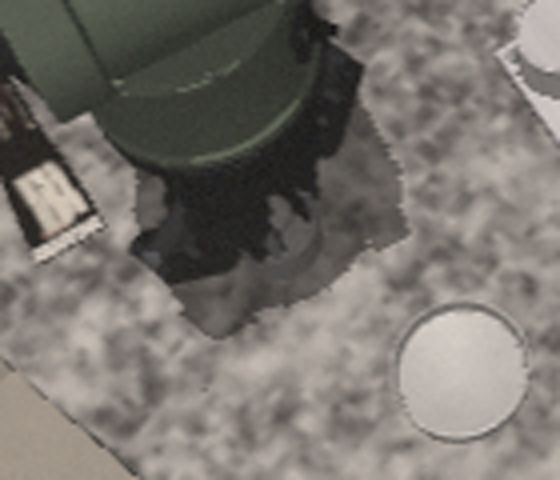

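```bash
python3 -m jog '[[[0,0,0,0],[0,0,0,0],[0,0,0,0]]]' 0.55; python3 -c "
from h import *;print(np.round(r.get_state()['joint_positions'],2))"
```

```text
t: 21.25
tcp_pos: [408.3, -284.2, 31.7]
orientation: [1.0, -0.0, -0.0, -0.0]
contact_force: [0.2, -0.7, 0.3]
opening: 46.8
[ 0.55  0.65 -0.08  2.06  0.11  0.44 -1.19]
```

```bash
python3 -m jog '[[[-0.005,0,0,-0.1208],[0,0,0,-0.1208],[0,0,0,-0.1208],[0,0,0,-0.1208],[0,0,0,-0.1208]]]' |egrep 'tcp|force|ori'; python3 -m jog '[[[0,0,0,-0.1208],[0,0,0,-0.1208],[0,0,0,-0.1208],[0,0,0,-0.1208],[0,0,0,-0.1208]]]' |egrep 'tcp|force|ori';python3 -m jog '[[[0,0,0,-0.1208],[0,0,0,-0.1208],[0,0,0,-0.1208],[0,0,0.004,0],[0,0,0,0]]]'|egrep 'tcp|force|ori';python3 -m jog '[[[0,0,0,0],[0,0,0,0],[0,0,0,0],[0,0,0,0]]]' 0 25;python3 -m jog '[[[0,0,0,0],[0,0,0,0],[0,0,0,0]]]'
```

```text
tcp_pos: [403.3, -284.3, 31.6]
orientation: [0.954, 0.3, -0.0, -0.0]
contact_force: [-0.6, 0.1, 0.4]
tcp_pos: [403.3, -284.3, 31.6]
orientation: [0.822, 0.57, -0.0, -0.0]
contact_force: [-1.0, -0.8, 0.0]
tcp_pos: [402.9, -284.3, 27.0]
orientation: [0.709, 0.705, 0.0, -0.0]
contact_force: [0.1, -0.3, -0.4]
t: 22.83
tcp_pos: [404.0, -284.6, 28.8]
orientation: [0.708, 0.706, -0.0, 0.001]
contact_force: [-4.5, 2.1, 26.3]
opening: 17.7
t: 23.08
tcp_pos: [404.0, -284.6, 28.8]
orientation: [0.708, 0.706, -0.0, 0.001]
contact_force: [-4.5, 2.5, 26.2]
opening: 17.8
```

```bash
python3 -m jog '[[[0,0,-0.003,0],[0,0,0,0],[0,0,0,0]]]'; python3 -m jog '[[[0,0,-0.02,0],[0,0,-0.02,0],[0,0,0,0],[0,0,0,0]]]'
python3 - <<'E'
from h import *
p=r.snapshot('side'); cv2.imwrite('pics/g2.png',cv2.resize(cv2.cvtColor(p['img'][250:370,120:260],cv2.COLOR_RGB2BGR),None,fx=4,fy=4,interpolation=cv2.INTER_CUBIC))
E
```

```text
t: 23.33
tcp_pos: [403.3, -284.3, 30.7]
orientation: [0.708, 0.706, -0.0, -0.0]
contact_force: [0.3, 0.3, -3.3]
opening: 17.7
t: 23.67
tcp_pos: [403.5, -284.7, 71.0]
orientation: [0.708, 0.706, 0.0, 0.001]
contact_force: [0.7, 0.0, -3.0]
opening: 17.2
```

View pics/g2.png

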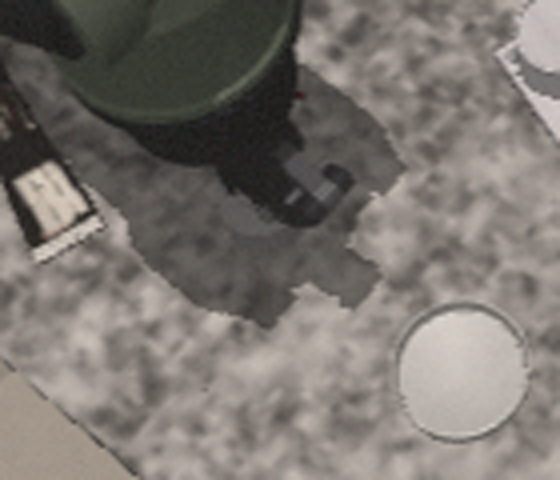

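The weight hangs from the knob, with 3.0 N of load reading. I'll lift it clear and carry it to above the middle pan.

```bash
python3 -m jog '[[[0,0,-0.025,0],[0,0,-0.025,0],[0,0.01,-0.02,0],[0.015,0.01,0,0],[0.025,0.01,0,0]]]' - 40|egrep 'tcp|force'; python3 -m jog '[[[0.03,0,0,0],[0.03,0,0,0],[0.03,0,0,0],[0.03,0,0,0],[0.03,0,0,0]]]' |egrep 'tcp|force'; python3 -m jog '[[[0.03,0,0,0],[0.025,0,0,0],[0.015,0,0,0],[0,0,0,0],[0,0,0,0]]]'|egrep 'tcp|force|open|ori'; python3 -m jog '[[[0,0,0,0],[0,0,0,0],[0,0,0,0]]]'
```

```text
tcp_pos: [433.5, -246.2, 140.5]
contact_force: [-0.2, 0.5, -3.8]
tcp_pos: [432.8, -93.0, 139.7]
contact_force: [1.5, 0.4, -2.4]
tcp_pos: [433.2, -23.9, 139.9]
orientation: [0.707, 0.707, -0.0, -0.001]
contact_force: [0.2, 0.1, -3.0]
opening: 16.8
t: 25.22
tcp_pos: [433.5, -25.2, 140.4]
orientation: [0.708, 0.706, -0.0, -0.0]
contact_force: [0.3, -0.7, -3.2]
opening: 16.9
```

```bash
python3 -m jog '[[[0.002,0,0.02,0],[0,0,0.02,0],[0,0,0.015,0],[0,0,0.003,0],[0,0,0,0]]]'|egrep 'tcp|force'; python3 -m jog '[[[0,0,0,0],[0,0,0,0],[0,0,0,0]]]'
python3 - <<'E'
from h import *
a=np.linspace(0,2*np.pi,60,endpoint=False);T=[]
s=r.get_state()['tcp_pos']
for c,b in(('top',(225,160,100,100)),('side',(230,160,110,110))):
    p=r.snapshot(c); im=cv2.cvtColor(p['img'],cv2.COLOR_RGB2BGR); u0,v0,w,h=b
    t=cv2.resize(im[v0:v0+h,u0:u0+w],(400,400),interpolation=cv2.INTER_CUBIC);f=400/w
    for (x,y,z,rr,col) in((433.3,-22.9,49.5,25,(0,0,255)),(s[0],s[1],s[2]-29,20,(0,255,0)),(s[0],s[1],s[2]-2,20,(255,160,0))):
        q=np.c_[x+rr*np.cos(a),y+rr*np.sin(a),np.full(60,z)]
        for k in cv2.projectPoints(q,np.array(p['rvec'],float),np.array(p['tvec'],float),np.array(p['intrinsics'],float),None)[0].reshape(-1,2): cv2.circle(t,tuple(int(v) for v in (k-[u0,v0]+.5)*f),1,col,-1)
    T.append(t)
    for d in r.look_for(p,'weight')[:1]: print(c,np.round(d['at'],1),d['p'])
cv2.imwrite('pics/place.png',np.hstack(T))
E
```

```text
tcp_pos: [433.2, -22.6, 82.1]
contact_force: [-0.1, 0.7, -1.7]
t: 25.88
tcp_pos: [434.1, -22.6, 83.4]
orientation: [0.708, 0.707, 0.0, 0.0]
contact_force: [0.1, 0.2, -2.8]
opening: 16.6
side [439.1 -31.3  83.9] 0.63
```

View pics/place.png

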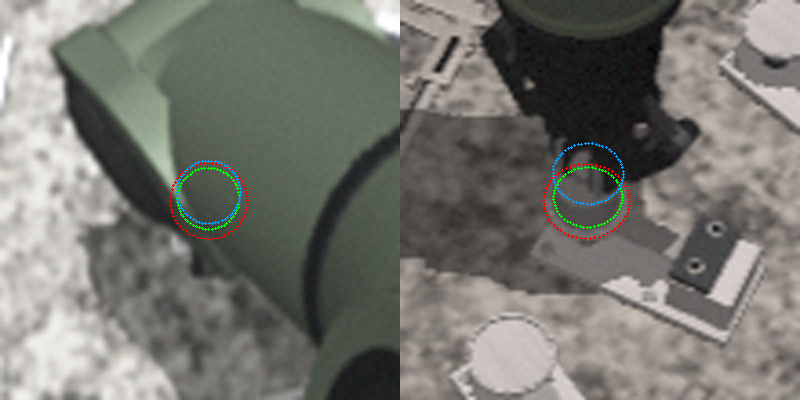

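Run:
```python
from h import *
p=r.snapshot('side'); t=cv2.cvtColor(p['img'],cv2.COLOR_RGB2BGR)[190:245,255:310]
t=cv2.resize(cv2.convertScaleAbs(t,alpha=2),(600,600),interpolation=cv2.INTER_CUBIC);o=t.copy()
s=r.get_state()['tcp_pos']
for (x,y,z,col) in((433.3,-22.9,49.5,(0,0,255)),(s[0],s[1],s[2]-2,(255,160,0)),(s[0],s[1],s[2]-29,(0,255,0))):
    for dy in(-20,20) if z!=49.5 else(-25,25):
      for D in((0,dy),(dy,0)):
        k=cv2.projectPoints(np.array([[x+D[0],y+D[1],z]]),np.array(p['rvec'],float),np.array(p['tvec'],float),np.array(p['intrinsics'],float),None)[0].ravel()
        cv2.circle(o,tuple(int(v) for v in (k-[255,190]+.5)*600/55),4,col,-1)
cv2.imwrite('pics/place2.png',o)
```

```text
(no output)
```

View pics/place2.png

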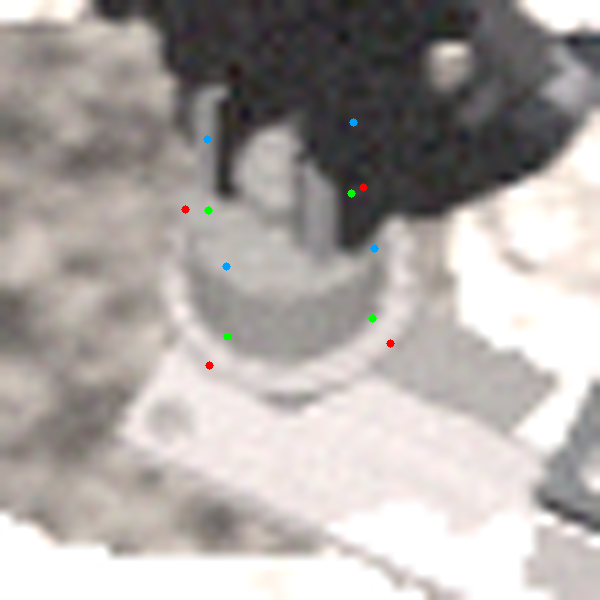

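The contrast-boosted view shows the weight upright, its bottom at u≈286 inside the pan ring (u≈163–413, centre 288). It is centred to within about 1.5 mm, so I lower it.

```bash
python3 -m jog '[[[0,0,0.003,0],[0,0,0.003,0],[0,0,0,0],[0,0,0,0]]]'|egrep 'tcp|force'; for i in 1 2 3 4 5; do python3 -m jog '[[[0,0,0.0015,0],[0,0,0,0],[0,0,0,0]]]'|egrep 'tcp|force';done
```

```text
tcp_pos: [433.4, -22.3, 76.4]
contact_force: [-0.8, 1.1, -3.3]
tcp_pos: [433.6, -22.3, 75.1]
contact_force: [-0.2, 1.5, -2.6]
tcp_pos: [433.6, -22.3, 73.6]
contact_force: [-1.2, 1.2, -1.9]
tcp_pos: [433.6, -22.4, 72.1]
contact_force: [-0.7, 1.9, -1.4]
tcp_pos: [433.6, -22.4, 70.6]
contact_force: [-0.4, 0.8, -0.9]
tcp_pos: [433.7, -22.4, 69.2]
contact_force: [-0.7, 1.2, 2.6]
```

```bash
python3 -m jog '[[[0,0,0,0],[0,0,0,0],[0,0,0,0],[0,0,0,0],[0,0,0,0]]]' 0.55; python3 -m jog '[[[0,0,-0.01,0],[0,0,-0.03,0],[0,0,-0.03,0],[0,0,-0.04,0],[0,0,-0.03,0]]]'|egrep tcp; python3 -m jog '[[[-0.03,0,0,0],[-0.035,0,0,0],[-0.035,0,0,0],[-0.035,0,0,0],[-0.035,0,0,0]]]'|egrep tcp;python3 -m jog '[[[-0.035,0,0,0],[-0.035,0,0,0],[-0.035,0,0,0],[-0.035,0,0,0],[0,0,0,0]]]'; python3 pan.py; python3 loc.py|egrep 'weight|tri'
python3 - <<'E'
from h import *
T=[]
for c,b in(('top',(230,165,80,80)),('side',(240,170,80,80))):
    p=r.snapshot(c);u0,v0,w,h=b
    T.append(cv2.resize(cv2.cvtColor(p['img'],cv2.COLOR_RGB2BGR)[v0:v0+h,u0:u0+w],(400,400),interpolation=cv2.INTER_CUBIC))
cv2.imwrite('pics/end.png',np.hstack(T))
E
```

```text
t: 28.13
tcp_pos: [433.7, -22.4, 69.2]
orientation: [0.708, 0.707, 0.0, 0.0]
contact_force: [0.5, -0.7, 0.0]
opening: 46.7
tcp_pos: [433.4, -21.7, 212.2]
tcp_pos: [433.0, -194.0, 210.1]
t: 29.38
tcp_pos: [431.7, -338.7, 209.4]
orientation: [0.71, 0.704, -0.0, 0.0]
contact_force: [-0.5, -1.6, -1.1]
opening: 47.0
top [450.6 150.7] 35.0 14
top [469.8  -7.7] 13.0 12
top [ 457.3 -123.8] 24.0 6
side [ 460.4 -127.1] 36.0 14
side [476.1  -9.4] 14.0 7
side [454.6 149.6] 34.0 6
  tri pan_p [462.7 151.   43.3]
  tri pan_p [ 467.8 -128.6   41.3]
  tri pan_p [464.5 -13.3  31.3]
top weight 0.74 185 [277.7 210.2] [277.5 210.5] [435.7 -25.6] [434.8 -25.2]
side weight 0.8 383 [280.3 214.5] [280. 214.] [423.6 -11.8] [422.3 -11.3]
  tri weight [432.4 -24.6  51.9]
  tri loupe [475.4 265.3  16. ]
top petri_dish 0.89 530 [372.9 180.5] [373.5 180.5] [ 517.8 -285.1] [ 517.8 -286.6]
top petri_dish 0.53 359 [210.5 199.4] [210.  196.5] [469.2 155.4] [477.1 157. ]
side petri_dish 0.68 981 [235.  342.2] [235.  342.5] [ 519.1 -282.9] [ 519.6 -283.4]
  tri petri_dish [ 518.5 -283.9    7.8]
```

View pics/end.png

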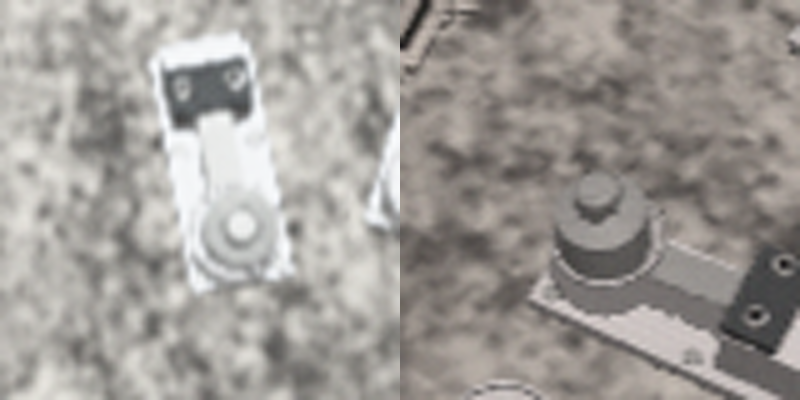

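Run:
```python
from h import *
P={c:r.snapshot(c) for c in('top','side')}
def pj(p):
    M=cv2.Rodrigues(np.array(p['rvec'],float))[0];return np.array(p['intrinsics'])@np.hstack([M,np.array(p['tvec'],float).reshape(3,1)])
X=cv2.triangulatePoints(pj(P['top']),pj(P['side']),np.array([[277.8],[210.]]),np.array([[279.4],[206.5]])).ravel();print('knob top',(X[:3]/X[3]).round(1))
a=np.linspace(0,2*np.pi,90);p=P['side'];t=cv2.cvtColor(p['img'],cv2.COLOR_RGB2BGR)[190:245,255:310]
t=cv2.resize(cv2.convertScaleAbs(t,alpha=1.5),(600,600),interpolation=cv2.INTER_CUBIC)
cv2.imwrite('pics/end2.png',t); st()
```

```text
knob top [429.  -24.2  81. ]
t 30.28 tcp [ 433.3 -332.4  209.2] q [ 0.707  0.707  0.    -0.   ] F [ 0.01 -0.37 -0.2 ] open 47.3
```

View pics/end2.png

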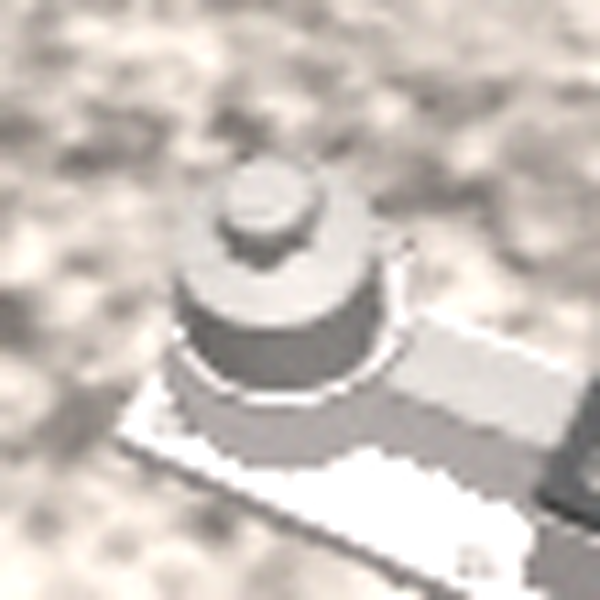

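```bash
python3 -c "
from h import *
print(r.hand_in())"
```

```text
the job is handed in; nothing more can be done
None
```

I pressed each pan onto its stop from left to right, then stood the weight knob up in the middle pan, the softest, and handed the job in at about 30 s. The hand-in gave no verdict.

| Stand | Stiffness (N/mm) | Highest force read (N) |
|---|---|---|
| Left | about 0.85 | 14.6 |
| Middle | about 0.4 | 12.8 |
| Right | about 1.35 | 22.9 |

- **Close call:** the right stand's 22.9 N came near the 25 N limit, so I backed off at once and held it there at about 19 N. All three springs came back up after pressing.
- **Placing:** I centred the weight by gripping its knob in two directions. The side view before lowering showed it centred over the pan to about 1.5 mm. I lowered it until the force showed the stop, then let go and moved clear.
- **Last checks:** the final pictures show the weight upright and inside the pan rim. The knob top is at about 81 mm, which puts its underside at about 36–38 mm, on the stop. The loupe and dish had moved by no more than about 2 mm, within measuring error.
- **Where the checks disagreed or were weak:**
  - After release the weight sits about 2–3 mm off towards the free tip, because the pan tips.
  - The finger heights at which the stops were felt came out about 0.5–1.5 mm above the heights given in the task. I put that down to the pan tipping.
  - In the last look, the pan finder placed the middle pan wrongly because the weight covers it. Its fit on the right pan in the top view was poor, but the side view shows that pan where it was.
  - I did not measure separately that the other two springs were up after placing. They only looked unchanged in the pictures.

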